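# Draw the sample box open and stand the green jar on the scale

## Robot

A 6-joint arm with a two-finger parallel gripper is mounted at the origin on the work surface. World frame = base frame: x ahead of the robot, y to its left, z up, the work surface at z = 0. Lengths are in m, angles in rad, forces in N, time in s.
With the tool pointing down it reaches from about 0.375 to 0.75 m from the base axis. Payload 9 kg.
Tool frame: the origin (TCP) lies midway between the tips of the shut fingers; the grasp point (between the pads) lies behind it (grip_point_offset is the z of the grasp point in the tool frame, in m); z points along the fingers, y is the direction in which the jaws open and shut (so a half turn about z gives the same grasp; the last joint's range is limited). The gripper opens to 85 mm and grips with 20 to 120 N. Pads are 22 mm wide; open, the fingers measure 114 mm over their backs; the gripper's body (76 mm by 85 mm) begins 54 mm behind the grasp point. The pads swing forward as they close: fully open they stand 13 mm farther back than shut.
Start: joints at [1.018, 0.104, 0.097, 1.564, 0, 1.353], TCP at [0.197, 0.567, 0.231] pointing down, gripper open.
Joint ranges: [-2.99, 2.99], [-0.84, 1.86], [-1.1, 1.16], [-1.84, 2.11], [-1.51, 1.56], [-3.14, 3.14]. Speed limits (rad/s): [2.22, 2.22, 2.57, 3.14, 3.14, 3.14].

## Interface

Orientations are given as a rotation vector (axis times angle).
In Python, from plant import * gives the robot as it stands. The module is installed in compiled form; this text tells all that it offers.
- The arm moves only by the tool jog_arm, never from a script. Its argument "steps" is text: rows parted by semicolons, each of 4 numbers parted by spaces: the shift along the world's x, y, z in cm, then the turn about the world's z in degrees. In form: dx dy dz roll; .... A call has 1 to 12 rows; each row shifts and turns the commanded pose from where the row before left it; what a row does not reach is not made up. A row lasts 1/8 s, in which the tool goes at most 62.5 mm and 10.7 degrees, less where a joint would pass 70% of its speed; a pose out of reach is approached as far as the arm can. A call with a gripper value outside its range is refused whole. "claw" is the closure in counts, from 0 (fully open) to 255 (shut), set as the call begins (left out, the last holds). The fingers move at their own pace and stop on an object; "squeeze" is the grip in N (left out, the last holds). Time passes only in rows, so rows that do not move let the fingers close. It gives the time, the measured TCP pose, the force and the opening at its end, in the units of the state.
- get_obs(): the state, without advancing time (a new reading comes with each control period).
- get_image(name): name is "scene" or "top" or "wrist"; returns a dict with "pixels" (384x512x3 uint8, red, green, blue), "K" (3x3 intrinsics, pixels), "k1" (the pictures are not rectified: a ray, as slopes to the right and down, at radius r is drawn at 1 + k1 r^2 times it, then the intrinsics apply), "T" (4x4, takes a point from camera to world coordinates). Camera axes: x right, y down, z forward; pixel columns grow to the right and rows downward; lengths in m; the calibration is good to about 2 mm. A picture is of the moment at which its call begins. There is no depth.
- hand_in(): hands the job in, once; it reports no verdict.
Trained networks look in the newest picture that a camera, given by its name, has taken for a name from the list of things; names that differ only in an ending like _2 or _b are one class to them, and where a whole thing is asked for, a point or a joint stands for the part that bears it (a point fixed in the world has none). Each returns a list of dicts, best first, with "score" (0 to 1); they miss things now and then, are a little off and sometimes report something else, mostly with a low value. They report only what shows in the picture. A call takes as long as a camera call.
- find_in(target, camera): "rect" ([centre column, centre row, width, height] in pixels, round what is visible of it).
- silhouettes(target, camera): "pixels" (384x512 bool, what is visible of it) and "rect" ([centre column, centre row, width, height] in pixels, round what is visible of it).
- pinpoint(target, camera): "position" ([column, row] in pixels: a listed point, or the origin of a listed thing).
The state is a dict: "time": time; "joint_pos": joint angles; "joint_velocities": joint speeds; "joint_torque": joint torques, N m; "ee_pos": TCP position; "eef_rot": TCP orientation; "contact_force": force on the tool from outside, world axes, zero at the start; "torque": the same for the moment, N m; "grip_width": finger opening in m.
Only numpy, scipy, OpenCV 4.12 (cv2) and the standard library are available. Lean on these libraries where they do the work, as an engineer would, in place of code of your own. Each camera call takes 0.05 s, during which the arm holds its last target.

## Task

Draw the sample box's smooth sliding lid fully open by pressing lightly on its flat top and pulling it toward the robot, never pressing hard on it and never touching the blue seal along its back edge. Then take out the green-capped jar, set it down gently, upright, on the middle of the scale's steel pan and let go. The lid stays open, and the red-capped jar and everything else stay where they are.

Things in the scene. Friction and masses are not known exactly. Their poses are not given: they have to be found in the camera images.
- dock_top (a point): Centre of the top of the grey dock plate (230 x 220 x 10 mm) fixed on the table, carrying the white sample box, centred and square; box 210 mm along x, 190 along y. x points to the box's back (away from the robot), y left, z up. Walls and lid are set on height screws by an unknown amount: the lid's top is 70 to 84 mm above this point; find it by touch. Lips 6 mm higher than the lid run along its sides, |y| over 83 mm.
- lid (a joint): How far the lid is open, in m: 0 shut, 0.145 at its stop; it slides along the dock's -x, toward the robot. Smooth flat grey plate, 200 x 172 x 6 mm, dark stripes printed on it, no handle; shut, its middle is 3 mm to -x of dock_top. Takes about 5.5 N to slide, stays where left. On a springy gasket it sinks 1 mm per 8 N of pressure, 3 mm at most. Over 17 N on it cracks it. Fingertip grip on it varies.
- dock_rear (a point): Middle of the dock plate's rear top edge, 115 mm to +x of dock_top, same axes. With the lid shut, the lid's blue seal strip (4 mm along x, 172 mm along y, 6 mm high, fixed along the lid's back edge, its top level with the lid's) stands above, 17 mm to -x of this point; it moves with the lid. It must not be touched.
- floor_back (a point): Point on the box's floor, same axes, 30 mm to +x and 12 mm above dock_top: the two jars stand about 38 mm to its left and right, hidden until the lid is open. With the lid fully open the box is open from 75 mm to -x of this point to 69 mm to +x, and 178 mm wide inside (166 between the lips). The side walls and lips end at most 78 mm above this floor.
- jar_mid (a point): Centre (half-way up) of the jar to be weighed: white, green cap, 36 mm across, 46 mm tall, about 70 g, standing upright on the box's floor, left or right (the red-capped one on the other side).
- other_mid (a point): Centre (half-way up) of the red-capped jar, the same size, in the same box; it stays there.
- pan (a point): Centre of the top face of the scale's round steel pan, 110 mm across, 54 mm above the table, fixed. The white scale body around it is lower, 42 mm tall (200 x 170 mm), its display on the robot's side.
- spare_mid (a point): Centre of an amber jar with a white cap standing on the table, 48 mm across, 75 mm tall; leave alone.
- weight_mid (a point): Centre of a brass check weight standing on the table, 36 mm across, 48 mm tall; leave alone.
- labels_mid (a point): Centre of a white roll of labels lying flat, 90 mm across, 30 mm tall; leave alone.
- puck_mid (a point): Centre of an orange disc lying flat, 60 mm across, 20 mm tall; leave alone.

How it is judged:
By the outcome, as a careful person would: the job done as asked, in the order asked, and still so for the second after the job is handed in, with the robot touching nothing.
It also fails if it takes over 66 s, if anything falls off the work surface, if the arm or the gripper's body presses on something with over 40 N, if the wrist force passes 120 N, or if a joint passes its speed limit or range.

## Working session

There is one attempt and no reset: what is moved stays moved. The work goes in short steps, Python scripts to look and compute and a tool call to move; the robot and the scene stay as the last step left them, time stands still between calls to the robot, and variables do not carry over. Pictures are saved under pics/ and viewed, and the job is handed in when it is done.

Besides the shell and the picture viewer there is one more tool, called in YAML: its name, and indented under it one key for each argument. jog_arm: Moves the arm, as the interface text tells. Its arguments: {"type":"object","properties":{"steps":{"type":"string"},"claw":{"type":"number"},"squeeze":{"type":"number"}},"required":["steps"]}

```bash
mkdir -p pics
cat > h.py <<'E'
from plant import *
import numpy as np, cv2
def shot(cam,fn):
    im=get_image(cam); cv2.imwrite('pics/'+fn,im['pixels'][:,:,::-1]); return im
def ray(im,px):
    K=im['K'];d=np.array([im['k1'],0,0,0,0],float)
    p=cv2.undistortPoints(np.array([[px]],float),K,d)[0,0]
    T=im['T'];v=T[:3,:3]@np.array([p[0],p[1],1]);return T[:3,3],v
def atz(im,px,z):
    o,v=ray(im,px);return o+v*(z-o[2])/v[2]
def proj(im,P):
    T=im['T'];p=T[:3,:3].T@(np.array(P,float)-T[:3,3]);s=p[:2]/p[2];s=s*(1+im['k1']*(s@s));return im['K'][:2,:2]@s+im['K'][:2,2]
E
python3 - <<'E'
from h import *
print({k:np.round(v,4) for k,v in get_obs().items()})
for c in ['scene','top']:
    im=shot(c,c+'0.png');print(c,im['K'],im['k1'],im['T'].round(4))
    for t in ['dock_top','dock_rear','lid','pan','floor_back','spare_mid','weight_mid','labels_mid','puck_mid']:
        print(t,[(np.round(d['position'],1),round(d['score'],2)) for d in pinpoint(t,c)[:2]])
E
```

```text
{'time': np.float64(0.0), 'joint_pos': array([1.0183, 0.1047, 0.0965, 1.5639, 0.    , 1.3531]), 'joint_velocities': array([ 0.0006,  0.001 ,  0.0006,  0.0005, -0.0006, -0.0005]), 'joint_torque': array([ 2.00000e-03, -5.56928e+01,  5.03652e+01,  1.70000e-02,
       -2.00000e-04, -0.00000e+00]), 'ee_pos': array([0.197 , 0.5664, 0.2305]), 'eef_rot': array([-5.2340e-01, -3.0971e+00,  1.9000e-03]), 'contact_force': array([-0.3363, -0.4137, -0.4387]), 'torque': array([0.03  , 0.0107, 0.0096]), 'grip_width': np.float64(0.0853)}
scene [[461.55992868   0.         251.87461617]
 [  0.         461.55992868 194.781944  ]
 [  0.           0.           1.        ]] 0.062087218363845634 [[ 0.483   0.7277 -0.487   1.1826]
 [ 0.8755 -0.4103  0.2551 -0.3623]
 [-0.0142 -0.5496 -0.8353  1.1868]
 [ 0.      0.      0.      1.    ]]
dock_top []
dock_rear [(array([395.8, 185.1]), 0.75), (array([317.6, 227.1]), 0.66)]Traceback (most recent call last):
  File "<stdin>", line 6, in <module>
ValueError: it knows: dock_rear, dock_top, floor_back, jar_mid, labels_mid, other_mid, pan, puck_mid, spare_mid, weight_mid
```

Run:
```python
from h import *
Z=dict(dock_top=.01,dock_rear=.01,pan=.054,spare_mid=.0375,weight_mid=.024,labels_mid=.015,puck_mid=.01)
for c in ['scene','top']:
    im=shot(c,c+'0.png')
    if c=='top':print(c,im['K'],im['k1'],im['T'].round(4))
    for t in Z:
        print(t,[(np.round(d['position'],1),round(d['score'],2),atz(im,d['position'],Z[t]).round(3)) for d in pinpoint(t,c)[:2]])
```

```text
dock_top []
dock_rear [(array([315.7, 224.5]), 0.97, array([0.679, 0.109, 0.01 ]))]
pan [(array([178.1, 219.3]), 0.75, array([ 0.492, -0.239,  0.054]))]
spare_mid [(array([271.1, 262.2]), 0.87, array([ 0.73 , -0.072,  0.038]))]
weight_mid [(array([ 90.1, 225.7]), 0.77, array([ 0.369, -0.465,  0.024]))]
labels_mid [(array([339.7, 128.8]), 0.9, array([0.413, 0.377, 0.015]))]
puck_mid [(array([392.5, 184.7]), 0.76, array([0.676, 0.39 , 0.01 ]))]
top [[401.16621176   0.         258.04190514]
 [  0.         401.16621176 184.09351672]
 [  0.           0.           1.        ]] -0.112080364791482 [[-0.0281 -0.9878  0.1531  0.3704]
 [-0.9991  0.0328  0.0283 -0.0395]
 [-0.0329 -0.1522 -0.9878  1.2345]
 [ 0.      0.      0.      1.    ]]
dock_top []
dock_rear []
pan [(array([334.9, 196.6]), 0.74, array([ 0.508, -0.232,  0.054]))]
spare_mid [(array([279.3, 128.8]), 0.69, array([ 0.727, -0.076,  0.038]))]
weight_mid [(array([414.4, 241.2]), 0.41, array([ 0.369, -0.471,  0.024]))]
labels_mid [(array([132.6, 235.6]), 0.67, array([0.411, 0.387, 0.015]))]
puck_mid [(array([135. , 152.5]), 0.81, array([0.676, 0.386, 0.01 ]))]
```

View pics/scene0.png

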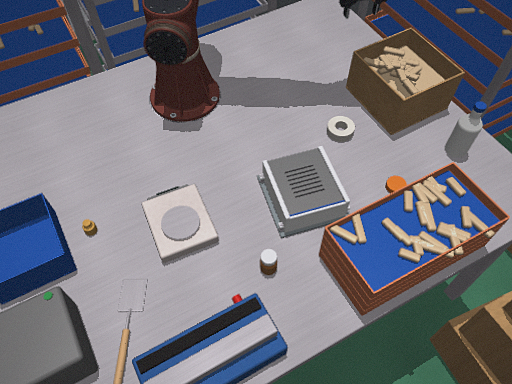

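View pics/top0.png

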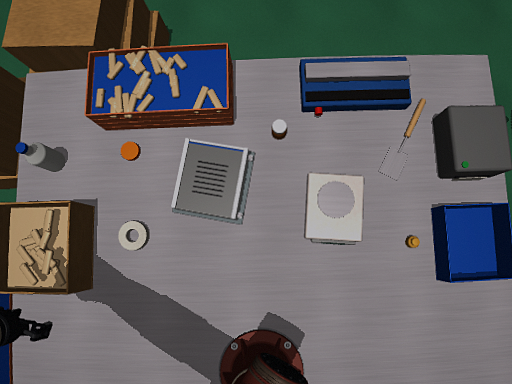

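The scene view shows the box at about (305,190), the scale at about (180,222) and the amber jar at (269,262). In the top view the box is at about (212,180), turned about 10°. I'll enlarge it to fit the pose.

Run:
```python
import cv2
a=cv2.imread('pics/top0.png')[125:235,155:275];cv2.imwrite('pics/topc.png',cv2.resize(a,None,fx=5,fy=5,interpolation=cv2.INTER_CUBIC))
a=cv2.imread('pics/scene0.png')[135:245,245:365];cv2.imwrite('pics/scenec.png',cv2.resize(a,None,fx=5,fy=5,interpolation=cv2.INTER_CUBIC))
```

```text
(no output)
```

View pics/topc.png

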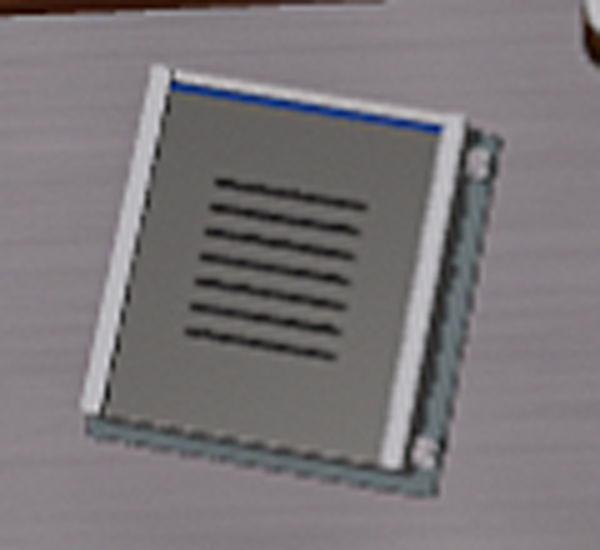

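View pics/scenec.png

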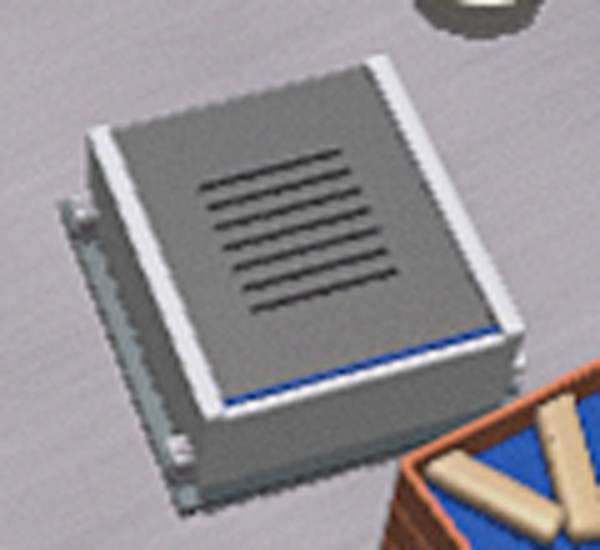

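```bash
cat > fit.py <<'E'
from h import *
from scipy.optimize import least_squares
ims={'top':get_image('top'),'scene':get_image('scene')}
off={'top':(155,125),'scene':(245,135)}
H='H';L='L'
D=[('top',(437,495),-115,-110,0),('top',(502,137),115,-110,0),('top',(87,435),-115,110,0),
('top',(82,410),-105,95,H),('top',(152,67),105,95,H),('top',(467,118),105,-95,H),('top',(402,468),-105,-95,H),
('top',(170,87),98,83,L),('top',(442,130),98,-83,L),
('scene',(60,203),-115,-110,0),('scene',(186,517),115,-110,0),
('scene',(86,132),-105,-95,H),('scene',(212,418),105,-95,H),('scene',(523,332),105,95,H),('scene',(388,55),-105,95,H),
('scene',(225,404),98,-83,L),('scene',(500,328),98,83,L)]
def f(p):
    r=[]
    c,s=np.cos(p[2]),np.sin(p[2])
    for cam,px,x,y,z in D:
        z=0.01+(0 if z==0 else p[3]+(.006 if z==H else 0))
        x/=1000;y/=1000
        q=proj(ims[cam],[p[0]+c*x-s*y,p[1]+s*x+c*y,z])+(p[4:6] if cam=='top' else p[6:8])
        r+=list(q-((np.array(px)+.5)/5-.5+off[cam]))
    return np.array(r+list(p[4:8]*.7)) 
s=least_squares(f,[.57,.1,-.15,.077,0,0,0,0],loss='soft_l1')
print(s.x[:2].round(4),np.degrees(s.x[2]),s.x[3:].round(4));print(f(s.x)[:-4].reshape(-1,2).round(2).tolist())
E
python3 fit.py
```

```text
[0.5727 0.1332] -11.360812394119666 [ 0.0737 -0.2737  0.1143 -0.3192  0.5172]
[[-0.28, 0.66], [-0.43, -0.36], [-0.02, 0.53], [-0.05, 0.72], [0.08, -0.07], [-0.15, -0.39], [0.16, 0.24], [0.32, -0.69], [0.55, -0.65], [0.16, -0.06], [-0.49, -1.21], [0.64, -0.16], [-0.62, 0.28], [1.02, -0.51], [-0.54, -0.25], [-0.11, 0.96], [0.3, 0.56]]
```

The fit is good to about 1 px: dock_top ≈ (0.573, 0.133), yaw −11.4°, lid top ≈ 0.084 m. dock_rear lands within about 7 mm of where it should be. Next I move over the lid with the fingers shut and the jaws along dock x.

jog_arm:
  steps: "4.25 -4.43 0 -8.2;4.25 -4.43 0 -8.2;4.25 -4.43 0 -8.2;4.25 -4.43 0 -8.2;4.25 -4.43 0 -8.2;4.25 -4.43 0 -8.2;4.25 -4.43 0 -8.2;4.25 -4.43 0 -8.2;4.25 -4.43 0 -8.2;4.25 -4.43 0 -8.2;0 0 0 0;0 0 0 0"
  claw: 255
  squeeze: 30

```text
time: 2.55
ee_pos: [0.6219, 0.1238, 0.2311]
eef_rot: [-2.427, -1.994, 0.0]
contact_force: [0.1, 0.1, -0.3]
grip_width: 0.0001
```

jog_arm:
  steps: "0 0 -4 0;0 0 -4 0;0 0 -3 0;0 0 -1 0;0 0 -0.8 0;0 0 0 0;0 0 0 0"

```text
time: 3.42
ee_pos: [0.6228, 0.1238, 0.1046]
eef_rot: [2.426, 1.994, 0.002]
contact_force: [0.0, 0.1, 0.5]
grip_width: 0.0001
```

Run:
```python
from h import *
im=shot('wrist','w1.png');o=get_obs();print(o['contact_force'],o['ee_pos'])
im=shot('scene','s1.png')
```

```text
[ 0.56713605  0.50920569 -0.9685755 ] [0.62278501 0.12375202 0.10447719]
```

View pics/w1.png

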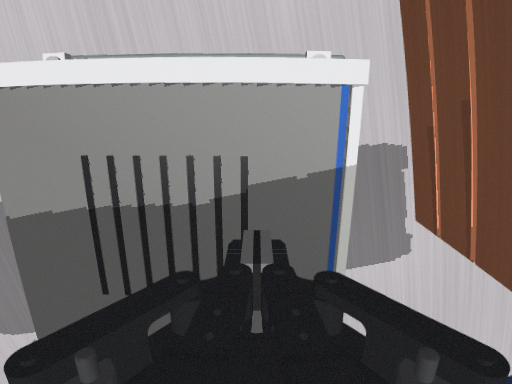

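View pics/s1.png

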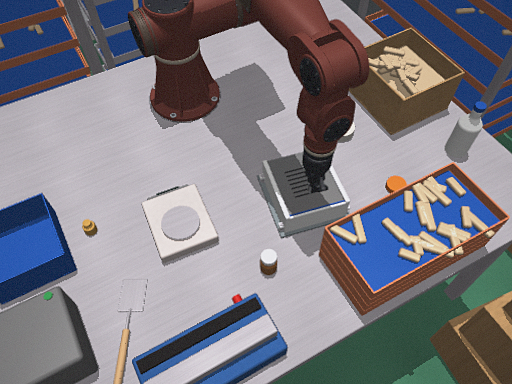

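Wrist view: the fingertips at (257,240) sit over the lid, well clear of the blue seal at column ~340. Now I probe downward.

jog_arm:
  steps: "0 0 -0.4 0;0 0 -0.2 0;0 0 0 0"

```text
time: 3.9
ee_pos: [0.6219, 0.1237, 0.0969]
eef_rot: [-2.427, -1.994, 0.001]
contact_force: [-0.4, 0.6, 0.0]
grip_width: -0.0001
```

jog_arm:
  steps: "0 0 -0.1 0;0 0 -0.1 0;0 0 0 0"

```text
time: 4.28
ee_pos: [0.6221, 0.1237, 0.0952]
eef_rot: [-2.427, -1.994, 0.0]
contact_force: [0.4, -0.6, 0.5]
grip_width: 0.0002
```

jog_arm:
  steps: "0 0 -0.1 0;0 0 -0.1 0;0 0 0 0"

```text
time: 4.65
ee_pos: [0.6221, 0.1237, 0.0932]
eef_rot: [-2.427, -1.994, 0.0]
contact_force: [0.1, -0.5, 0.6]
grip_width: -0.0002
```

jog_arm:
  steps: "0 0 -0.1 0;0 0 -0.1 0;0 0 0 0"

```text
time: 5.03
ee_pos: [0.6221, 0.1237, 0.0912]
eef_rot: [-2.427, -1.994, 0.0]
contact_force: [0.1, -0.6, -1.1]
grip_width: -0.0004
```

jog_arm:
  steps: "0 0 -0.1 0;0 0 0 0"

```text
time: 5.28
ee_pos: [0.6221, 0.1237, 0.0902]
eef_rot: [-2.427, -1.994, 0.0]
contact_force: [0.4, 0.1, -1.6]
grip_width: -0.0003
```

jog_arm:
  steps: "0 0 -0.1 0;0 0 0 0"

```text
time: 5.52
ee_pos: [0.6221, 0.1237, 0.0892]
eef_rot: [-2.427, -1.994, 0.0]
contact_force: [-0.1, -0.2, 0.0]
grip_width: -0.0003
```

jog_arm:
  steps: "0 0 -0.1 0;0 0 0 0"

```text
time: 5.78
ee_pos: [0.6221, 0.1237, 0.0882]
eef_rot: [-2.427, -1.994, 0.0]
contact_force: [1.0, 0.0, -0.2]
grip_width: -0.0001
```

jog_arm:
  steps: "0 0 -0.1 0;0 0 0 0"

```text
time: 6.02
ee_pos: [0.6221, 0.1237, 0.0872]
eef_rot: [2.427, 1.994, -0.0]
contact_force: [1.0, 0.7, -0.3]
grip_width: 0.0
```

jog_arm:
  steps: "0 0 -0.1 0;0 0 0 0"

```text
time: 6.28
ee_pos: [0.6221, 0.1237, 0.0862]
eef_rot: [-2.427, -1.994, 0.0]
contact_force: [-0.1, 1.0, 0.1]
grip_width: 0.0003
```

jog_arm:
  steps: "0 0 -0.05 0;0 0 0 0"

```text
time: 6.52
ee_pos: [0.6221, 0.1237, 0.0858]
eef_rot: [2.427, 1.994, 0.0]
contact_force: [0.1, 0.8, 0.6]
grip_width: 0.0001
```

jog_arm:
  steps: "0 0 -0.05 0;0 0 0 0"

```text
time: 6.78
ee_pos: [0.6222, 0.1237, 0.0853]
eef_rot: [2.427, 1.994, 0.0]
contact_force: [0.4, 0.7, -0.5]
grip_width: -0.0002
```

jog_arm:
  steps: "0 0 -0.05 0;0 0 0 0"

```text
time: 7.02
ee_pos: [0.6221, 0.1237, 0.0848]
eef_rot: [2.427, 1.994, -0.0]
contact_force: [0.7, 0.3, 0.1]
grip_width: 0.0
```

jog_arm:
  steps: "0 0 -0.05 0;0 0 0 0"

```text
time: 7.28
ee_pos: [0.6221, 0.1237, 0.0843]
eef_rot: [2.427, 1.994, 0.0]
contact_force: [1.1, -0.1, 0.8]
grip_width: -0.0001
```

jog_arm:
  steps: "0 0 -0.05 0;0 0 0 0"

```text
time: 7.52
ee_pos: [0.6221, 0.1237, 0.0838]
eef_rot: [2.427, 1.994, 0.0]
contact_force: [-0.1, 0.4, 1.0]
grip_width: -0.0001
```

jog_arm:
  steps: "0 0 -0.05 0;0 0 0 0"

```text
time: 7.78
ee_pos: [0.6222, 0.1237, 0.0835]
eef_rot: [2.427, 1.994, 0.0]
contact_force: [-0.6, 0.7, 2.3]
grip_width: -0.0003
```

jog_arm:
  steps: "0 0 -0.05 0;0 0 0 0"

```text
time: 8.02
ee_pos: [0.6222, 0.1237, 0.0831]
eef_rot: [2.427, 1.994, 0.0]
contact_force: [-2.0, -0.6, 3.3]
grip_width: 0.0001
```

jog_arm:
  steps: "0 0 -0.05 0;0 0 0 0"

```text
time: 8.28
ee_pos: [0.6222, 0.1237, 0.0828]
eef_rot: [2.427, 1.994, 0.0]
contact_force: [-3.1, 0.2, 6.0]
grip_width: 0.0001
```

jog_arm:
  steps: "0 0 -0.05 0;0 0 -0.05 0;0 0 0 0"

```text
time: 8.65
ee_pos: [0.6223, 0.1237, 0.0823]
eef_rot: [2.427, 1.994, 0.001]
contact_force: [-3.7, 0.3, 9.3]
grip_width: 0.0002
```

jog_arm:
  steps: "-0.2 0.04 0 0;-0.2 0.04 0 0;-0.2 0.04 0 0"

```text
time: 9.02
ee_pos: [0.6182, 0.1246, 0.0829]
eef_rot: [2.425, 1.992, 0.005]
contact_force: [4.4, -0.2, 6.2]
grip_width: 0.0001
```

jog_arm:
  steps: "-0.1 0.02 -0.05 0;-0.2 0.04 -0.04 0;-0.3 0.06 0 0;-0.3 0.06 0 0"

```text
time: 9.52
ee_pos: [0.6099, 0.1264, 0.0826]
eef_rot: [2.424, 1.991, 0.007]
contact_force: [6.4, -0.9, 6.6]
grip_width: 0.0001
```

Run:
```python
from h import *
im=shot('wrist','w2.png');o=get_obs();print(o['contact_force'],o['ee_pos'])
im=shot('scene','s2.png')
```

```text
[ 4.31769839 -0.01330505  9.00865008] [0.60954039 0.12642719 0.08252598]
```

View pics/w2.png

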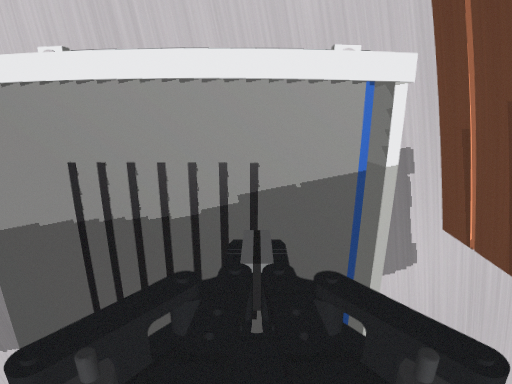

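jog_arm:
  steps: "-0.2 0.04 -0.03 0;-0.4 0.08 0 0;-0.4 0.08 0 0;-0.4 0.08 0 0"

```text
time: 10.12
ee_pos: [0.596, 0.1292, 0.0824]
eef_rot: [2.424, 1.991, 0.008]
contact_force: [6.1, -0.5, 9.5]
grip_width: 0.0002
```

Run:
```python
from h import *
im=shot('wrist','w3.png');o=get_obs();print(o['contact_force'],o['ee_pos'])
```

```text
[ 4.94592398 -0.14492065  8.95150319] [0.59554745 0.12933206 0.08239196]
```

View pics/w3.png

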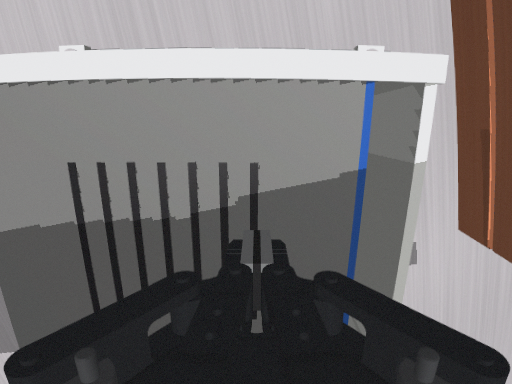

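The stripes stay put relative to the fingertip (seal at column 368 in both pictures), so the lid is moving with no slip. I'll keep pulling.

jog_arm:
  steps: "-0.5 0.1 0 0;-0.5 0.1 0 0;-0.5 0.1 0 0;-0.5 0.1 0 0"

```text
time: 10.68
ee_pos: [0.5761, 0.1333, 0.0824]
eef_rot: [2.424, 1.991, 0.008]
contact_force: [7.1, -0.8, 8.1]
grip_width: -0.0
```

jog_arm:
  steps: "-0.5 0.1 0 0;-0.5 0.1 0 0;-0.5 0.1 0 0;-0.5 0.1 0 0"

```text
time: 11.18
ee_pos: [0.5561, 0.1374, 0.0824]
eef_rot: [2.424, 1.991, 0.008]
contact_force: [5.3, 0.3, 8.6]
grip_width: -0.0
```

jog_arm:
  steps: "-0.5 0.1 0 0;-0.5 0.1 0 0;-0.5 0.1 0 0;-0.5 0.1 0 0"

```text
time: 11.68
ee_pos: [0.5361, 0.1415, 0.0824]
eef_rot: [2.424, 1.991, 0.009]
contact_force: [5.7, 0.4, 8.8]
grip_width: -0.0
```

Run:
```python
from h import *
im=shot('wrist','w4.png');o=get_obs();print(o['contact_force'],o['ee_pos'])
```

```text
[4.77247448 0.82759362 8.37975544] [0.53549361 0.14165975 0.08236979]
```

View pics/w4.png

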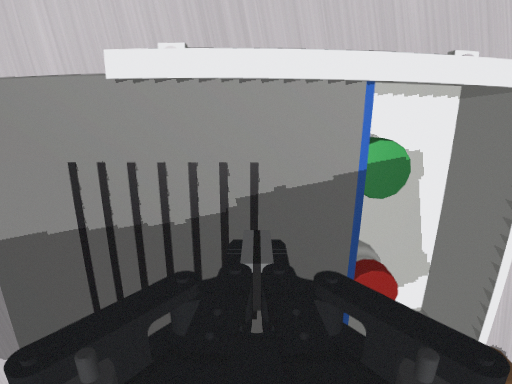

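No slip. The jars show: green at (380,168), red at (372,283). I continue to the stop.

jog_arm:
  steps: "-0.5 0.1 0 0;-0.5 0.1 0 0;-0.5 0.1 0 0;-0.5 0.1 0 0;-0.5 0.1 0 0;-0.5 0.1 0 0"

```text
time: 12.48
ee_pos: [0.5061, 0.1477, 0.0824]
eef_rot: [2.424, 1.992, 0.009]
contact_force: [7.1, 1.6, 8.9]
grip_width: 0.0002
```

jog_arm:
  steps: "-0.5 0.1 0 0;-0.5 0.1 0 0;-0.4 0.08 0 0;-0.3 0.06 0 0"

```text
time: 12.98
ee_pos: [0.4891, 0.1512, 0.0824]
eef_rot: [2.424, 1.992, 0.009]
contact_force: [6.6, 1.5, 8.6]
grip_width: 0.0003
```

jog_arm:
  steps: "-0.3 0.06 0 0;-0.2 0.04 0 0"

```text
time: 13.22
ee_pos: [0.4841, 0.1522, 0.0824]
eef_rot: [2.424, 1.992, 0.009]
contact_force: [7.3, 1.9, 9.3]
grip_width: -0.0002
```

jog_arm:
  steps: "-0.2 0.04 0 0;-0.2 0.04 0 0"

```text
time: 13.48
ee_pos: [0.4802, 0.153, 0.0824]
eef_rot: [2.424, 1.992, 0.009]
contact_force: [5.3, 2.2, 10.3]
grip_width: -0.0004
```

jog_arm:
  steps: "-0.2 0.04 0 0;-0.2 0.04 0 0"

```text
time: 13.72
ee_pos: [0.4762, 0.1536, 0.0824]
eef_rot: [2.424, 1.992, 0.009]
contact_force: [6.6, 0.4, 9.6]
grip_width: -0.0003
```

Run:
```python
from h import *
im=shot('wrist','w5.png');o=get_obs();print(o['contact_force'],o['ee_pos'])
```

```text
[5.80647104 0.34416348 9.14591505] [0.47604316 0.15357221 0.08235075]
```

View pics/w5.png

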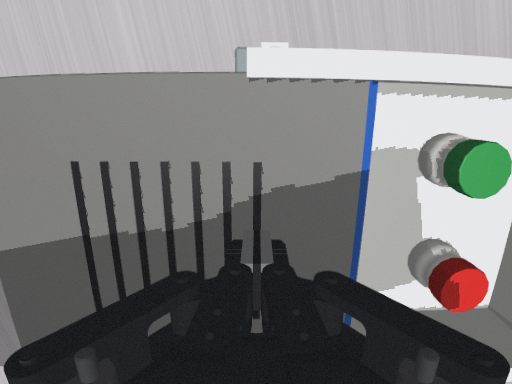

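The stripe moved from column 254 to 257, so the finger is starting to slip, probably at the stop. I'll pull a little more to confirm.

jog_arm:
  steps: "-0.2 0.04 -0.01 0;-0.2 0.04 0 0;-0.2 0.04 0 0"

```text
time: 14.15
ee_pos: [0.4704, 0.1545, 0.0824]
eef_rot: [2.424, 1.991, 0.009]
contact_force: [6.3, -1.0, 9.6]
grip_width: 0.0001
```

Run:
```python
from h import *
im=shot('wrist','w6.png');o=get_obs();print(o['contact_force'],o['ee_pos'])
im=shot('top','t6.png')
a=im['pixels'][125:265,155:275,::-1];cv2.imwrite('pics/t6c.png',cv2.resize(a,None,fx=4,fy=4,interpolation=cv2.INTER_CUBIC))
```

```text
[ 6.19156503 -0.9818084   9.30943785] [0.47011162 0.15456593 0.08231911]
```

View pics/w6.png

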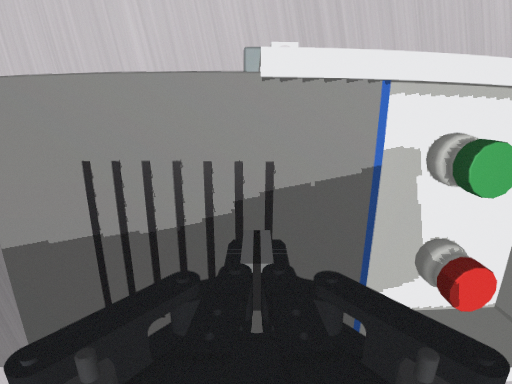

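View pics/t6c.png

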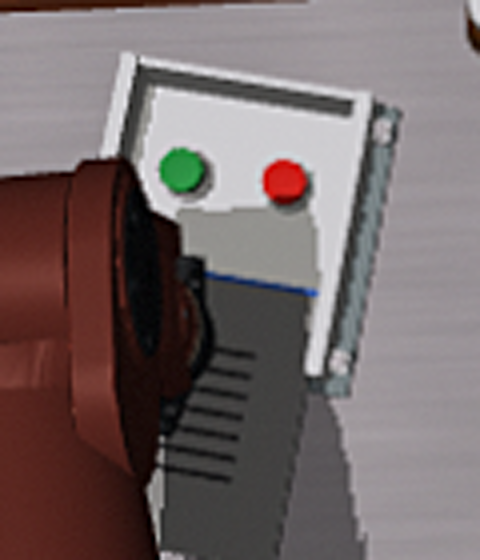

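```bash
cat >> h.py <<'E'
c0=np.array([.5727,.1332]);yw=np.radians(-11.36);ux=np.array([np.cos(yw),np.sin(yw)]);uy=np.array([-ux[1],ux[0]])
def dk(P): d=np.array(P[:2])-c0;return np.array([d@ux,d@uy])*1000
E
python3 - <<'E'
from h import *
w=get_image('wrist');t=get_image('top')
def blue(im,box):
    p=im['pixels'].astype(int);m=(p[:,:,2]>p[:,:,0]+50)&(p[:,:,2]>p[:,:,1]+40)
    r0,r1,a,b=box;ys,xs=np.nonzero(m[r0:r1,a:b]);return np.c_[xs+a,ys+r0]
for n,im,box in (('w',w,(80,300,330,420)),('t',t,(185,205,200,245))):
    b=blue(im,box);q=np.array([dk(atz(im,x,.0825)) for x in b]);print(n,len(b),q.mean(0).round(1),np.polyfit(q[:,1],q[:,0],1),q.min(0),q.max(0))
ob=[]
for tg in('jar_mid','other_mid'):
    for n in ('wrist','top','scene'):
        im=get_image(n);print(tg,n,[(np.round(d['position'],1),round(d['score'],2),dk(atz(im,d['position'],.045)).round(1)) for d in pinpoint(tg,n)[:2]])
E
```

```text
w 1495 [-45.8  37.4] [ 6.23708189e-03 -4.60286816e+01] [-47.82030202 -22.74600532] [-43.46813304  83.85023425]
t 28 [-47.2 -44.3] [-1.60107483e-03 -4.72682286e+01] [-48.83043128 -79.76284022] [-44.99119672   0.75254907]
jar_mid wrist [(array([469.8, 164.1]), 0.7, array([30.6, 38.5]))]
jar_mid top [(array([202.1, 166.9]), 0.44, array([34. , 37.5]))]
jar_mid scene [(array([322.7, 193.9]), 0.44, array([36.2, 45. ]))]
other_mid wrist [(array([453.2, 267.8]), 0.79, array([ 33.7, -35.3]))]
other_mid top [(array([227.6, 172.4]), 0.54, array([ 29.9, -42.5]))]
other_mid scene [(array([294.8, 202. ]), 0.51, array([ 37.3, -43.1]))]
```

The seal is at dock x ≈ −46 to −47 mm, against −47 expected at the stop. The pull was 6.3 N, above the sliding force, while the lid stood still, so it is fully open. I lift off and go above the green jar.

jog_arm:
  steps: "0 0 0.3 0;0 0 2 0;0 0 4 0;0 0 4 0;0 0 2 0;3 0.2 0 0;5.5 0.4 0 0;4 0.4 0 0;0 0 0 0;0 0 0 0"
  claw: 0

```text
time: 16.2
ee_pos: [0.5914, 0.1647, 0.2021]
eef_rot: [-2.426, -1.994, 0.002]
contact_force: [-0.5, -0.9, 0.8]
grip_width: 0.0853
```

```bash
cat > jar.py <<'E'
from h import *
w=shot('wrist','w7.png');o=get_obs();print(o['contact_force'],o['ee_pos'],o['eef_rot'],o['joint_pos'].round(2),o['grip_width'])
for n in ('wrist','top'):
  im=get_image(n)
  for tg in ('jar_mid','other_mid'):
    for d in silhouettes(tg,n)[:1]:
        print(tg,n,d['score'],d['rect'])
    for d in pinpoint(tg,n)[:1]: P=atz(im,d['position'],.045);print('  pin',d['score'],P.round(4),dk(P).round(1))
  p=im['pixels'].astype(int)
  for nm,m in (('green',(p[...,1]>p[...,0]+40)&(p[...,1]>p[...,2]+25)),('red',(p[...,0]>p[...,1]+100)&(p[...,0]>p[...,2]+100))):
    k,l,s,c=cv2.connectedComponentsWithStats(m.astype(np.uint8))
    for i in range(1,k):
      if s[i,4]>60: P=atz(im,c[i],.068);print(n,nm,c[i].round(1),s[i,4],P.round(4),dk(P).round(1))
E
python3 jar.py; python3 -c "import plant;print([x for x in dir(plant) if 'grip' in x], getattr(plant,'grip_point_offset',None))"
```

```text
[-0.01710192 -0.12691595 -0.30784145] [0.59135404 0.16479483 0.20271334] [-2.42675651e+00 -1.99438697e+00  9.73303358e-04] [0.06 0.14 0.09 1.52 0.   1.82] 0.08533088025873574
jar_mid wrist 0.91 [276.2, 173.3, 35.1, 34.6]
  pin 0.78 [0.6136 0.1647 0.045 ] [33.9 38.9]
  pin 0.6 [0.6032 0.0904 0.045 ] [ 38.3 -36. ]
wrist green [275.6 177.9] 887 [0.61   0.1667 0.068 ] [30.  40.2]
wrist red [277.9 252. ] 635 [0.5986 0.0898 0.068 ] [ 34.  -37.5]
jar_mid top 0.7 [199.1, 168.7, 13.9, 16.0]
  pin 0.43 [0.6159 0.1648 0.045 ] [36.1 39.5]
other_mid top 0.6 [229.3, 172.6, 12.0, 15.4]
  pin 0.41 [0.6024 0.0901 0.045 ] [ 37.6 -36.4]
top green [ 3.4 16.3] 291 [1.1765 0.8711 0.068 ] [446.6 842.4]
top green [349.9  29.7] 19843 [ 1.0386 -0.3124  0.068 ] [ 544.6 -345.1]
top green [12.2 63.9] 470 [0.9881 0.8101 0.068 ] [273.9 745.4]
top green [199.8 167. ] 91 [0.6087 0.1663 0.068 ] [28.8 39.5]
top green [509.1 189. ] 195 [ 0.5111 -0.7644  0.068 ] [ 116.4 -892.1]
top green [  7.7 194.9] 200 [0.5429 0.7831 0.068 ] [-157.2  631.3]
top red [227.1  77.5] 71 [0.8893 0.0806 0.068 ] [320.8  10.8]
top red [225.5 169.8] 80 [0.5972 0.0893 0.068 ] [ 32.7 -38.2]
['grip_point_offset'] -0.0187
```

View pics/w7.png

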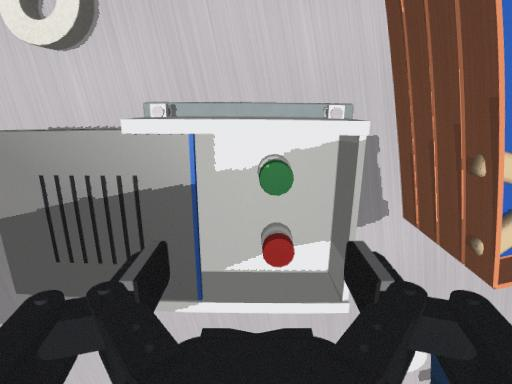

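Green cap at (0.6095, 0.1665); top and wrist views agree within 2 mm. I move above it and come partway down.

jog_arm:
  steps: "1.8 0.2 -2 0;0 0 -4 0;0 0 -2 0;0 0 0 0;0 0 0 0"

```text
time: 17.38
ee_pos: [0.6108, 0.1668, 0.1247]
eef_rot: [2.426, 1.994, 0.002]
contact_force: [-0.3, 0.3, 0.5]
grip_width: 0.0856
```

```bash
python3 jar.py|grep -v pin
```

```text
[0.09475491 0.46245831 0.35348187] [0.61104334 0.16678927 0.12496737] [2.42609244 1.99344271 0.00326964] [ 0.06  0.21  0.02  1.38 -0.    1.83] 0.08513297166688302
jar_mid wrist 0.9 [254.8, 204.8, 46.2, 55.5]
other_mid wrist 0.94 [261.1, 289.6, 42.0, 65.3]
wrist green [255.4 211.1] 1552 [0.6103 0.1667 0.068 ] [30.2 40.2]
wrist red [260.4 305. ] 1045 [0.5989 0.0894 0.068 ] [ 34.3 -37.8]
jar_mid top 0.58 [199.2, 168.2, 13.5, 14.0]
other_mid top 0.67 [228.1, 172.4, 12.1, 13.8]
top green [ 8.9 46. ] 750 [1.0568 0.8317 0.068 ] [337.  780.2]
top green [349.4  29.7] 19743 [ 1.0388 -0.3108  0.068 ] [ 544.4 -343.5]
top green [199.8 167. ] 91 [0.6087 0.1665 0.068 ] [28.8 39.7]
top green [509.2 189.1] 194 [ 0.5108 -0.7644  0.068 ] [ 116.1 -892.2]
top green [  7.7 194.9] 200 [0.5429 0.7829 0.068 ] [-157.2  631.1]
top red [227.1  77.5] 69 [0.8892 0.0806 0.068 ] [320.7  10.8]
top red [225.7 169.8] 83 [0.5974 0.0889 0.068 ] [ 32.9 -38.6]
```

View pics/w7.png

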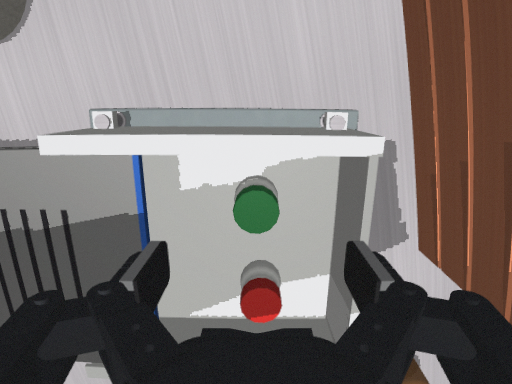

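The cap is centred between the fingers (255,211). I close partway for clearance to the seal and wall, then descend.

jog_arm:
  steps: "0 0 0 0;0 0 -2 0;0 0 -2 0;0 0 -2 0;0 0 -1.5 0;0 0 -1 0;0 0 -0.7 0;0 0 0 0;0 0 0 0"
  claw: 60

```text
time: 19.05
ee_pos: [0.6106, 0.1667, 0.0317]
eef_rot: [2.427, 1.994, 0.001]
contact_force: [0.1, -0.4, 0.0]
grip_width: 0.0654
```

jog_arm:
  steps: "0 0 0 0;0 0 0 0;0 0 0 0;0 0 0 0;0 0 0 0;0 0 0 0"
  claw: 255
  squeeze: 25

```text
time: 19.8
ee_pos: [0.6105, 0.1668, 0.0317]
eef_rot: [2.427, 1.994, 0.001]
contact_force: [-1.2, 0.0, 5.6]
grip_width: 0.034
```

jog_arm:
  steps: "0 0 0.3 0;0 0 0.5 0;0 0 1 0;0 0 2 0;0 0 3 0;0 0 3 0;0 0 3 0;0 0 3 0;0 0 0 0"

```text
time: 20.92
ee_pos: [0.6119, 0.1669, 0.1934]
eef_rot: [2.424, 1.992, 0.008]
contact_force: [-0.2, 0.3, -1.6]
grip_width: 0.034
```

Run:
```python
from h import *
w=shot('wrist','w8.png');o=get_obs();print(o['contact_force'],o['ee_pos'],o['grip_width'])
s=shot('scene','s8.png');t=shot('top','t8.png')
b={}
for n,im in(('scene',s),('top',t)):
    for d in silhouettes('pan',n)[:1]:
        m=d['pixels'].astype(np.uint8);
        print(n,d['score'],d['rect'],atz(im,d['rect'][:2],.054).round(4))
        cnt=max(cv2.findContours(m,cv2.RETR_EXTERNAL,cv2.CHAIN_APPROX_NONE)[0],key=cv2.contourArea)
        q=np.array([atz(im,c[0].astype(float),.054)[:2] for c in cnt]);(a,r)=cv2.minEnclosingCircle(q.astype(np.float32));print(q.mean(0),a,r,np.ptp(q,0))
    a=proj(im,[.5,-.235,.054]).astype(int);c=im['pixels'][a[1]-50:a[1]+50,a[0]-50:a[0]+50,::-1];cv2.imwrite(f'pics/pan_{n}.png',cv2.resize(c,None,fx=5,fy=5,interpolation=cv2.INTER_CUBIC));print(a-50)
```

```text
[ 0.24324339  0.06181943 -0.88095048] [0.61107027 0.16681312 0.1912342 ] 0.03429693685745084
scene 0.58 [179.1, 223.9, 77.8, 82.5] [ 0.5075 -0.2428  0.054 ]
[ 0.49840824 -0.24092232] (0.4969245195388794, -0.24242661893367767) 0.1295691430568695 [0.23117272 0.18156945]
[130 170]
top 0.82 [333.0, 208.6, 60.0, 73.9] [ 0.4731 -0.2245  0.054 ]
[ 0.47583848 -0.22771894] (0.4790305197238922, -0.22861555218696594) 0.12500683963298798 [0.21414736 0.18386075]
[286 149]
```

View pics/w8.png

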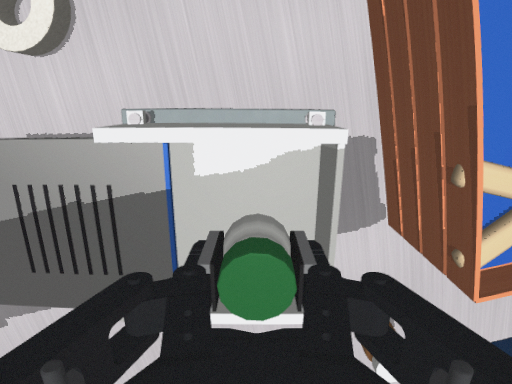

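View pics/pan_top.png

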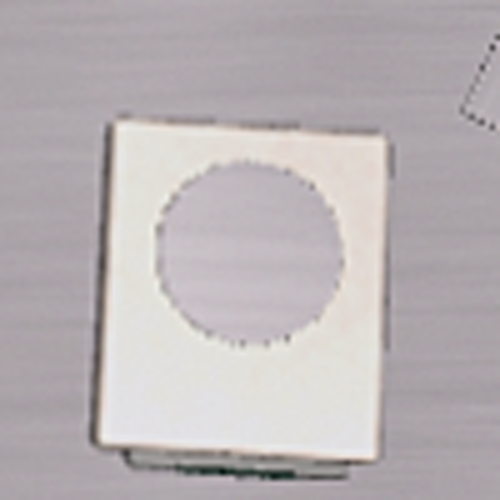

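View pics/pan_scene.png

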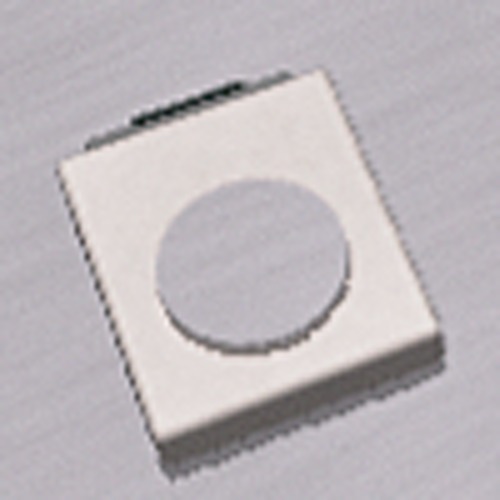

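The jar is held upright in the grip at (257,275). In the pictures the pan's ellipse is centred at about (335.6,199) in the top view and (180,222) in the scene view.

Run:
```python
from h import *
for n,p in (('top',(335.6,199.0)),('scene',(180,222.2))):
    im=get_image(n);print(n,atz(im,p,.054).round(4))
    for dx in(-1,1): print('  edge',atz(im,(p[0]+dx*19,p[1]),.054).round(3))
```

```text
top [ 0.5012 -0.2337  0.054 ]
  edge [ 0.503 -0.177  0.054]
  edge [ 0.499 -0.29   0.054]
scene [ 0.5037 -0.2384  0.054 ]
  edge [ 0.477 -0.285  0.054]
  edge [ 0.53  -0.192  0.054]
```

jog_arm:
  steps: "-0.5 -2 0 0;-1 -4 0 0;-1.3 -4.8 0 0;-1.3 -4.8 0 0;-1.4 -5 0 0;-1.4 -5 0 0;-1.4 -5 0 0;-1.2 -4.5 0 0;-0.9 -3.2 0 0;-0.5 -2 0 0;0 0 0 0;0 0 0 0"

```text
time: 22.78
ee_pos: [0.5012, -0.2355, 0.189]
eef_rot: [-2.426, -1.995, -0.0]
contact_force: [-0.6, -0.7, -1.0]
grip_width: 0.0336
```

Run:
```python
from h import *
w=shot('wrist','w9.png');o=get_obs();print(o['contact_force'],o['ee_pos'],o['grip_width'])
s=shot('scene','s9.png');print(proj(w,[.502,-.236,.054]))
```

```text
[-0.37818161  0.48675643 -0.08983358] [ 0.50137183 -0.23533509  0.18901712] 0.033706226734700355
[257.47421476 183.85515563]
```

View pics/w9.png

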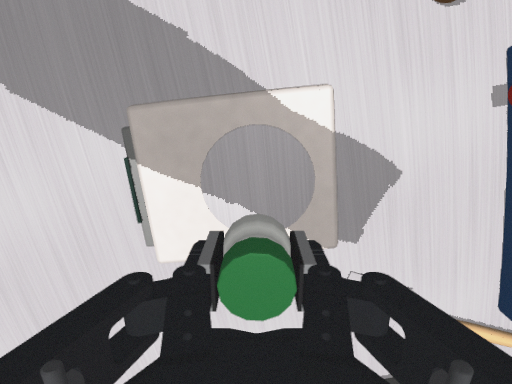

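View pics/s9.png

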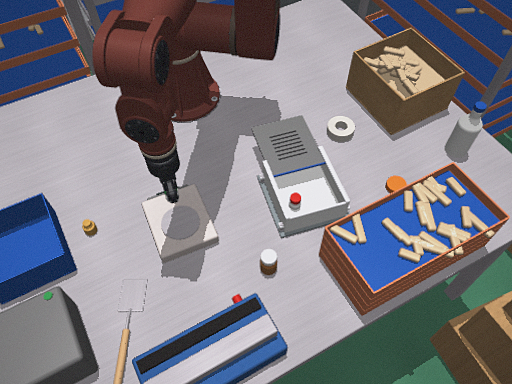

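The wrist view puts the pan centre at about (258,181), within 3 mm of the estimate. Lowering.

jog_arm:
  steps: "0.1 0.1 -2 0;0 0 -3 0;0 0 -3 0;0 0 -2 0;0 0 -1 0;0 0 -0.7 0;0 0 -0.4 0;0 0 0 0;0 0 0 0"

```text
time: 24.0
ee_pos: [0.5025, -0.2356, 0.0687]
eef_rot: [2.427, 1.994, 0.0]
contact_force: [0.4, 0.3, -0.9]
grip_width: 0.0334
```

jog_arm:
  steps: "0 0 -0.1 0;0 0 0 0;0 0 0 0"

```text
time: 24.38
ee_pos: [0.5022, -0.2353, 0.0671]
eef_rot: [2.427, 1.994, 0.0]
contact_force: [0.6, -0.6, -1.1]
grip_width: 0.0336
```

jog_arm:
  steps: "0 0 -0.1 0;0 0 0 0"

```text
time: 24.62
ee_pos: [0.5021, -0.2353, 0.0659]
eef_rot: [-2.427, -1.994, 0.0]
contact_force: [1.0, 0.1, -1.1]
grip_width: 0.0338
```

jog_arm:
  steps: "0 0 -0.1 0;0 0 0 0"

```text
time: 24.88
ee_pos: [0.5021, -0.2352, 0.0649]
eef_rot: [-2.427, -1.994, -0.0]
contact_force: [0.6, -0.1, -0.7]
grip_width: 0.0336
```

jog_arm:
  steps: "0 0 -0.05 0;0 0 0 0"

```text
time: 25.12
ee_pos: [0.5021, -0.2352, 0.0645]
eef_rot: [-2.427, -1.994, -0.0]
contact_force: [-0.2, 0.3, -0.7]
grip_width: 0.0336
```

jog_arm:
  steps: "0 0 -0.05 0;0 0 0 0"

```text
time: 25.38
ee_pos: [0.5021, -0.2353, 0.064]
eef_rot: [2.427, 1.994, 0.0]
contact_force: [0.5, 0.1, -0.6]
grip_width: 0.0336
```

jog_arm:
  steps: "0 0 -0.05 0;0 0 0 0"

```text
time: 25.62
ee_pos: [0.5022, -0.2353, 0.0637]
eef_rot: [2.427, 1.994, 0.0]
contact_force: [-1.7, 1.4, 2.0]
grip_width: 0.0337
```

jog_arm:
  steps: "0 0 -0.05 0;0 0 0 0"

```text
time: 25.88
ee_pos: [0.5022, -0.2354, 0.0637]
eef_rot: [2.427, 1.994, 0.0]
contact_force: [-2.4, 1.5, 7.3]
grip_width: 0.0334
```

jog_arm:
  steps: "0 0 -0.03 0;0 0 0 0"

```text
time: 26.12
ee_pos: [0.5022, -0.2353, 0.0636]
eef_rot: [2.427, 1.994, -0.0]
contact_force: [-4.6, 4.0, 9.2]
grip_width: 0.034
```

The jar is down, at the predicted height of 0.0637. I ease the press off, open and retreat.

jog_arm:
  steps: "0 0 0.06 0;0 0 0 0"

```text
time: 26.38
ee_pos: [0.5023, -0.2354, 0.0637]
eef_rot: [2.427, 1.994, 0.0]
contact_force: [-1.6, 1.3, 6.7]
grip_width: 0.0336
```

jog_arm:
  steps: "0 0 0 0;0 0 0 0;0 0 0 0;0 0 0 0;0 0 0 0"
  claw: 60

```text
time: 27.0
ee_pos: [0.5021, -0.2353, 0.0633]
eef_rot: [2.427, 1.994, 0.0]
contact_force: [1.0, 0.8, 0.5]
grip_width: 0.0658
```

jog_arm:
  steps: "0 0 0.5 0;0 0 1.5 0;0 0 3 0;0 0 4 0;0 0 4 0;0 0 2 0;0 0 0 0;0 0 0 0"

```text
time: 28.0
ee_pos: [0.5017, -0.2349, 0.2117]
eef_rot: [-2.426, -1.993, 0.001]
contact_force: [-1.1, 0.1, -0.6]
grip_width: 0.0649
```

Run:
```python
from h import *
w=shot('wrist','w10.png');o=get_obs();print(o['time'],o['contact_force'],o['ee_pos'],o['grip_width'])
s=shot('scene','s10.png')
for tg,z in(('jar_mid',.077),('other_mid',.045),('spare_mid',.0375)):
    for n,im in(('scene',s),('wrist',w)):print(tg,n,[(d['score'],atz(im,d['position'],z).round(3)) for d in pinpoint(tg,n)[:1]])
```

```text
28.05 [-0.3895722   0.22305126 -0.72299326] [ 0.50153801 -0.23480921  0.21144513] 0.06531668700835815
jar_mid scene [(0.67, array([ 0.507, -0.242,  0.077]))]
jar_mid wrist [(0.79, array([ 0.5  , -0.238,  0.077]))]
other_mid scene [(0.67, array([0.604, 0.086, 0.045]))]
other_mid wrist []
spare_mid scene [(0.9, array([ 0.729, -0.082,  0.038]))]
spare_mid wrist []
```

View pics/w10.png

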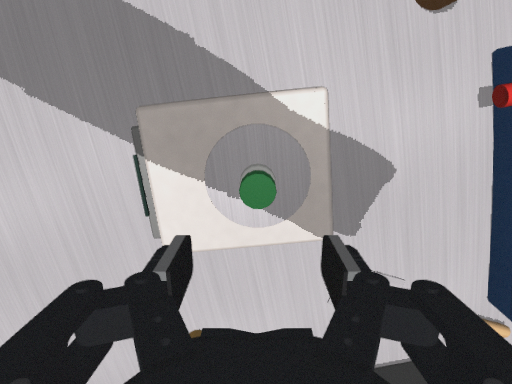

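View pics/s10.png

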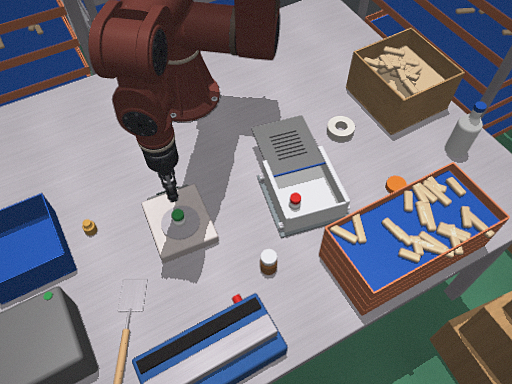

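The jar stands upright on the pan: cap at (258,189), pan centred at about (258,175), the difference being perspective. Red jar and lid look unmoved. One last numeric check, then hand in.

Run:
```python
from h import *
w=get_image('wrist');print('pan',atz(w,(258,175.5),.054).round(4),'cap',atz(w,(257.7,189.5),.1).round(4))
t=get_image('top');p=t['pixels'].astype(int);m=(p[:,:,2]>p[:,:,0]+50)&(p[:,:,2]>p[:,:,1]+40)
ys,xs=np.nonzero(m[180:210,160:250]);q=np.array([dk(atz(t,(x+160,y+180),.0835)) for x,y in zip(xs,ys)]);print('seal',q.mean(0),len(q))
hand_in();print(get_obs()['time'])
```

```text
pan [ 0.5039 -0.2331  0.054 ] cap [ 0.503  -0.2353  0.1   ]
seal [-46.94404598   2.33652151] 96
the job is handed in; nothing more can be done
the job is handed in; nothing more can be done
```

The lid is fully open, and the green-capped jar stands upright on the middle of the pan, released. I handed the job in at about 28 s.

- **Lid:** I found its top by touch at about z = 0.084. I then pulled it with shut fingertips at about 9 N, at most 10.3 N in the readings. In the last check the seal was at dock x = −46.9 mm, against −47 mm expected at the stop. I kept the fingertips in front of the blue seal and never touched it.
- **Jar:** It was lifted out and touched the pan at the predicted height. The press peaked at about 9 N for a moment, and I eased it to 6.7 N before letting go. The cap measures within about 2.5 mm of the pan centre.
- **Everything else:** The red-capped jar and amber jar are within 6 mm of their first estimates, within the networks' scatter. The roll of labels, orange disc and brass weight look unmoved in the last scene picture. The gripper is clear of everything.

**Disagreements:**
- The networks' pan positions differed by 16 mm between the two cameras, and their pan outlines took in the whole scale body. I measured the pan from its rim in the pictures instead.
- During the first few millimetres of pulling the finger may have slipped slightly. It slipped about 6 mm more once the lid was at its stop.

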